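Seat the locker lid, squeeze both catches and hold the sprung gate wide open

TASK

Press the small parts locker's loose lid down until it is fully home, so that it cannot jump off when the gate is worked, then release the gate: squeeze together fully the catch with the two round uprights first, then the catch with the two flat uprights. Take the gate by its upright black post, swing it towards you past its detent until it is about square to the locker's front, and finish while still holding it there, because it springs part of the way back if let go. Leave the other things on the bench where they are.

Things in the scene. Friction and masses are not known exactly. Their poses are not given: they have to be found in the camera images.
- locker: small parts locker of sheet metal, 210 deep (x) x 220 wide (y) x 110 mm high to its top rail, fixed to the bench. Origin: bench level, under its middle; its front (gate side) faces its own -x, its y is to the left, z up. Base plate 10 mm thick, x = -130 to +80 mm. Gate at x = -62; catch rail (top z 110) from x = -54 to -8 mm; lid behind it.
- lid (a joint): the lid's way down, m: 0 = standing 10 mm proud, 0.010 = fully home on the rim. Stiff press fit: about 6 N moves it, and it stays where it is left. Starts somewhere between 0 and 0.003.
- lid_top (a point): centre of the upper face of the lid's low round boss (32 mm across, 4 mm high) in the middle of the 72 x 206 mm grey lid; the place to press. Height 0.130 with the lid at joint 0, 0.120 when fully home.
- round_catch: squeeze catch of plain steel on the rail, left or right (varies): its two uprights are round rods, 13 mm in diameter, 3 to 40 mm above the origin. Origin: on the rail top, midway between the uprights once squeezed; axes as the locker's. Fixed upright: outer face at y = -14 mm. Sliding one: outer face at y = +26 mm at rest, +14 mm when squeezed (then 28 mm over both).
- round_fixed: the fixed round rod of that catch; its body's origin and axes are those of round_catch
- round_jaw (a joint): travel of the round catch's sliding rod towards its fixed rod (along the locker's -y), m: 0 = locked, 0.012 = fully squeezed (stop). About 5 N moves it and it stays where it is left. Released from 0.0095 on.
- flat_catch: squeeze catch of plain steel on the rail, left or right (varies): its two uprights are flat plates, 28 mm (along x) x 5 mm thick, 3 to 40 mm above the origin. Origin: on the rail top, midway between the uprights once squeezed; axes as the locker's. Fixed upright: outer face at y = -14 mm. Sliding one: outer face at y = +26 mm at rest, +14 mm when squeezed (then 28 mm over both).
- flat_fixed: the fixed flat plate of that catch; its body's origin and axes are those of flat_catch
- flat_jaw (a joint): the same travel for the flat catch: 0 = locked, 0.012 = fully squeezed; stays where it is left
- gate (a joint): gate angle, rad: 0 = shut, grows as the free end swings towards the robot (clockwise seen from above), stop at 1.7. Locked until both catches are squeezed. An over-centre spring makes a detent at about 0.35: below that it pulls shut (about 3 N at the post), above it pulls to about 0.95, where a gate let go comes to rest. Wider than that it pulls back (5 to 8 N at the post when square).
- gate_hinge (a point): on the gate's vertical hinge axis, at height 0.10; in the locker frame at x = -62, y = +95 mm (left end of the gate). The barred gate is 185 mm long and 8 mm thick, from z 0.015 to 0.103, with two steel keepers up to 0.126 on its top edge.
- post_grip (a point): the place to hold on the gate's upright black round post: on its axis, height 0.108. Post 14 mm in diameter, top at 0.125, on two 8 mm arms at heights 0.052 and 0.078. With the gate shut it stands 45 mm before the gate and 100 mm from the hinge along the gate (locker frame x = -107, y = -5 mm). Axes turn with the gate; at gate 0 they are the locker's.
- gate_post: the same post as a body; origin at bench level under the post
- grease_tub: white tub with a lid, 50 mm across, 46 high, left of the locker; bystander, leave it alone. Origin: centre of its underside
- tea_mug: white mug, 79 mm across, 89 high, far left; bystander, leave it alone. Origin: centre of its underside
- tape_roll: tape roll lying flat, 75 mm across, 24 high, right front; bystander, leave it alone. Origin: centre of its underside
- end_cap_a: plastic end cap, 44 mm across, 31 high, right of the locker; bystander, leave it alone. Origin: centre of its underside
- end_cap_b: plastic end cap, 44 mm across, 31 high, left of the locker; bystander, leave it alone. Origin: centre of its underside
- glue_bottle: small bottle, 37 mm across, 105 high, right of the locker at the back; bystander, leave it alone. Origin: centre of its underside
- marker: marker pen, 128 mm long, 16 high, lying left of the locker; bystander, leave it alone. Origin: centre of its underside

How it is judged:
By the outcome, as a careful person would: the job done as asked, in the order asked, and still so for the second after the job is handed in, while the arm keeps its last pose, push and grip.
It also fails if it takes over 54 s, if anything falls off the work surface, if the arm or the gripper's body presses on something with over 40 N, if the wrist force passes 120 N, or if a joint passes its speed limit or range.

ROBOT

A 6-joint arm with a two-finger parallel gripper is mounted at the origin on a cart in front of the work surface, level with it; the furniture and walls round the work are solid. World frame = base frame: x ahead of the robot, y to its left, z up, the work surface at z = 0. Lengths are in m, angles in rad, forces in N, time in s.
With the tool pointing down it reaches from about 0.35 to 0.975 m from the base axis. Payload 4.9 kg.
Tool frame: the origin (TCP) lies between the finger pads; the fingertips stand 25 mm ahead of it and the grasp point (between the pads) lies 6 mm ahead of it; z points along the fingers, y is the line along which they close (so a half turn about z gives the same grasp; the last joint's range is limited). The gripper opens to 85 mm and grips with 20 to 120 N. Pads are 22 mm wide; open, the fingers measure 114 mm over their backs; the gripper's body (76 mm by 85 mm) begins 54 mm behind the grasp point. The pads swing forward as they close: fully open they stand 13 mm farther back than shut.
Start: joints at [-1.273, 0.053, 1.613, -0, 1.476, -0.119], TCP at [0.253, -0.571, 0.229] pointing down, gripper open.
Joint ranges: [-3.01, 3.01], [-1.01, 2.22], [0.06, 2.58], [-1.02, 4.17], [0.09, 2.62], [-3.14, 3.14]. Speed limits (rad/s): [2.57, 2.57, 3.14, 3.14, 3.14, 3.14].

INTERFACE

Orientations are given as a unit quaternion [w, x, y, z].
In Python, from plant import manip gives the robot as it stands.
- The arm moves only by the shell command python3 -m inch 'ROWS'. ROWS is JSON, a list of rows, each a list of 3 entries, a list of its own where there are three numbers: the shift along the tool's x, y, z in m, then the turn, a rotation vector about the tool's x, y, z in rad, then the opening, from 0 (shut) to 1 (fully open). A call has 1 to 8 rows; each row shifts and turns the commanded pose from where the row before left it, along the tool's axes as they then stand; what a row does not reach is not made up. A row lasts 1/10 s, in which the tool goes at most 50 mm and 8.59 degrees, less where a joint would pass 70% of its speed; a pose out of reach is approached as far as the arm can. A call with a gripper value outside its range is refused whole. The fingers move at their own pace and stop on an object; the grip force is fixed at half the most. Time passes only in rows, so rows that do not move let the fingers close. It gives the time, the measured TCP pose, the force, the opening and the grip force at its end, in the units of the state.
- manip.state(): the state, without advancing time (a new reading comes with each control period).
- manip.grab_frame(name): name is "side" or "top"; returns (picture, depth): 384x512x3 uint8, red, green, blue; 384x512 float32, m along the optical axis (not along the pixel's ray), 0 where there is no reading.
- manip.camera_params(name): a dict with "camera_matrix" (3x3 intrinsics, pixels), "rvec" (rotation vector, rad) and "tvec" (3), from world to camera coordinates, as OpenCV has them. Camera axes: x right, y down, z forward; pixel columns grow to the right and rows downward; lengths in m; the calibration is good to about 2 mm. A picture is of the moment at which its call begins. camera_params takes no time and is no camera call.
- manip.job_done(): hands the job in; it is judged then, once.
Trained networks look in the newest picture that a camera, given by its name, has taken for a name from the list of things; names that differ only in an ending like _2 or _b are one class to them, and where a whole thing is asked for, a point or a joint stands for the part that bears it (a point fixed in the world has none). Each returns a list of dicts, best first, with "score" (0 to 1); they miss things now and then, are a little off and sometimes report something else, mostly with a low value. They report only what shows in the picture. A call takes as long as a camera call.
- manip.look_for(camera, label): "point" ([x, y, z] in m, in world coordinates, good to about 4 mm: the middle of the surface that is visible of it).
The state is a dict: "time": time; "joint_pos": joint angles; "joint_vel": joint speeds; "joint_efforts": joint torques, N m; "tool_pos": TCP position; "tool_rot": TCP orientation; "contact_force": force on the tool from outside, world axes, zero at the start; "ft_torque": the same for the moment, N m; "gripper_width": opening from 0.0 (shut) to 1.0 (fully open); "grasp_force": force on a finger pad.
Only numpy, scipy, OpenCV 4.12 (cv2) and the standard library are available. Lean on these libraries where they do the work, as an engineer would, in place of code of your own. Each camera call takes 0.05 s, during which the arm holds its last target. There are 200 camera calls.

## Working session

There is one attempt and no reset: what is moved stays moved. The work goes in short steps, Python scripts to look and compute and a shell command to move; the robot and the scene stay as the last step left them, time stands still between calls to the robot, and variables do not carry over. Pictures are saved under pics/ and viewed, at most 10 in all, crops included, and the job is handed in when it is done.

```bash
ls; mkdir -p pics; python3 - <<'E'
from plant import manip
import cv2,numpy as np
for n in ("side","top"):
    p,d=manip.grab_frame(n); cv2.imwrite(f"pics/{n}0.png",p[:,:,::-1]); np.save(f"{n}0.npy",d)
    c=manip.camera_params(n); R=cv2.Rodrigues(np.array(c["rvec"]))[0]; print(n,-R.T@np.array(c["tvec"]).ravel(), R[2])
    for l in ("lid_top","round_fixed","flat_fixed","post_grip","locker","gate_hinge"):
        print(l,[(np.round(r["point"],3).tolist(),round(r["score"],2)) for r in manip.look_for(n,l)[:2]])
print(manip.state())
E
```

```text
pics
side [-0.08722089  0.99857168  0.99814707] [ 0.42643455 -0.69805998 -0.57520939]
lid_top [([0.631, -0.241, 0.125], 0.73)]
round_fixed [([0.556, -0.318, 0.134], 0.17)]
flat_fixed [([0.554, -0.319, 0.132], 0.53)]
post_grip [([0.556, -0.302, 0.125], 0.55)]
locker [([0.563, -0.218, 0.061], 0.71), ([0.49, -0.255, 0.078], 0.15)]
gate_hinge [([0.536, -0.248, 0.072], 0.78)]
top [ 0.36378442 -0.10232726  1.57779849] [ 0.13991389  0.0135198  -0.99007137]
lid_top [([0.626, -0.262, 0.126], 0.92)]
round_fixed [([0.495, -0.418, 0.008], 0.36)]
flat_fixed []
post_grip []
locker [([0.564, -0.254, 0.112], 0.57)]
gate_hinge [([0.532, -0.26, 0.1], 0.77)]
{'time': 0.7, 'joint_pos': array([-1.27302882e+00,  5.26640403e-02,  1.61286136e+00, -1.32196234e-05,
        1.47603108e+00, -1.19007296e-01]), 'joint_vel': array([ 2.27427719e-03,  1.28593047e-03,  1.01297710e-03,  7.18533842e-04,
       -1.26468936e-03,  2.18652186e-05]), 'joint_efforts': array([ 3.93035782e-05, -3.93556702e+01, -3.70366216e+01, -5.79697613e-06,
        5.32749345e-04,  5.39090649e-06]), 'tool_pos': array([ 0.25299797, -0.57149223,  0.228649  ]), 'tool_rot': array([ 1.85985202e-05,  9.78365675e-01,  2.06883071e-01, -4.93975869e-06]), 'contact_force': array([ 1.16857574, -0.97035008,  1.45531649]), 'ft_torque': array([-0.01763269,  0.0036341 ,  0.0209198 ]), 'grasp_force': 0.0, 'gripper_width': 1.0012417730153667}
```

```bash
python3 - <<'E'
import cv2,numpy as np
from plant import manip
out=[]
a=cv2.imread("pics/top0.png")
c=manip.camera_params("top");uv,_=cv2.projectPoints(np.array([[.57,-.26,.11]]),np.array(c["rvec"]),np.array(c["tvec"]),np.array(c["camera_matrix"]),None)
u,v=uv.ravel().astype(int);print("top",u,v)
x0,y0=max(0,u-65),max(0,v-50);print(x0,y0)
cv2.imwrite("pics/t1.png",cv2.resize(a[y0:y0+100,x0:x0+130],None,fx=6,fy=6,interpolation=cv2.INTER_CUBIC))
a=cv2.imread("pics/side0.png");c=manip.camera_params("side");uv,_=cv2.projectPoints(np.array([[.57,-.26,.11]]),np.array(c["rvec"]),np.array(c["tvec"]),np.array(c["camera_matrix"]),None)
u,v=uv.ravel().astype(int);x0,y0=max(0,u-80),max(0,v-60);print("side",u,v,x0,y0)
cv2.imwrite("pics/s1.png",cv2.resize(a[y0:y0+120,x0:x0+160],None,fx=5,fy=5,interpolation=cv2.INTER_CUBIC))
E
```

```text
top 313 193
248 143
side 282 171 202 111
```

View pics/t1.png

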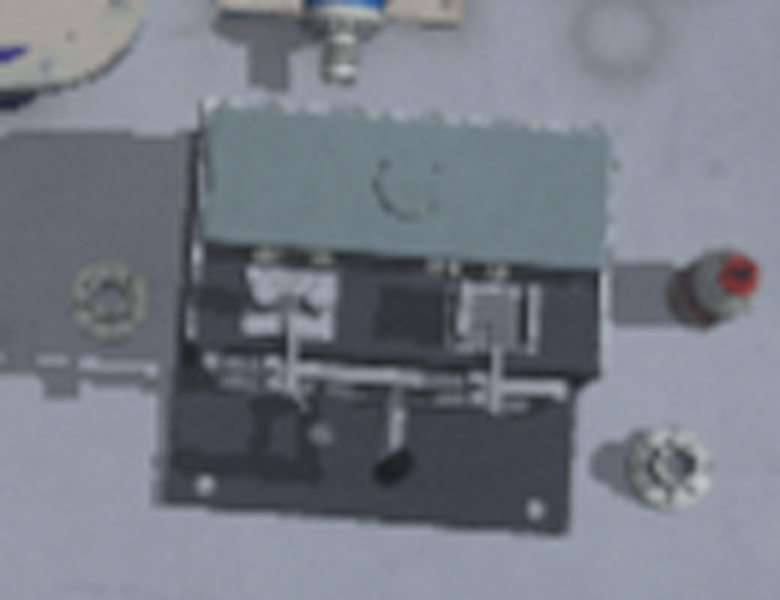

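View pics/s1.png

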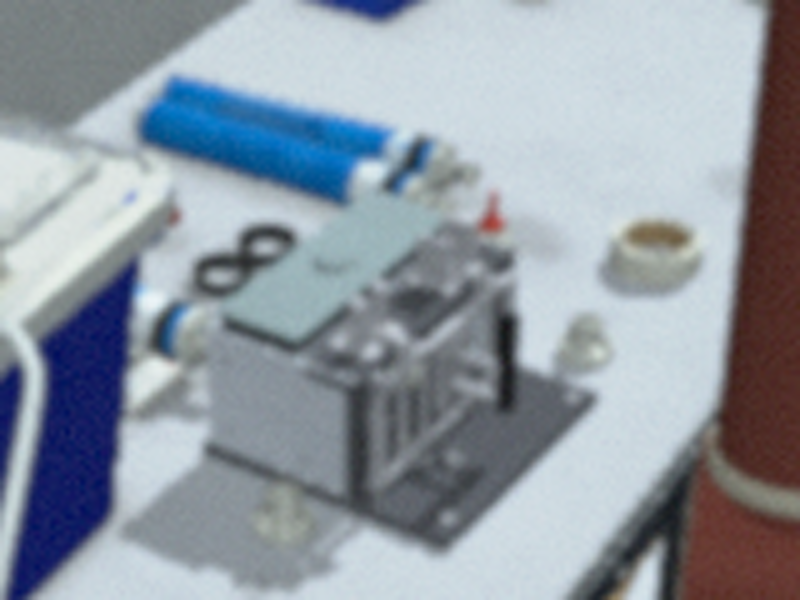

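View pics/top0.png

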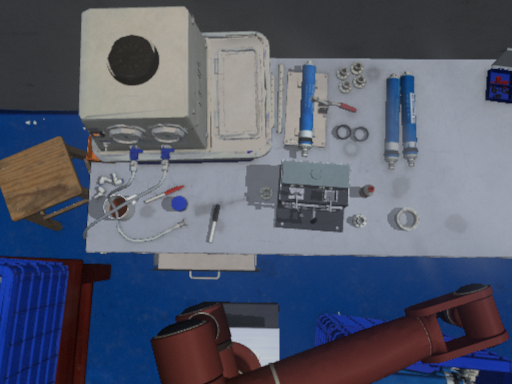

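The round catch is on the left (crop ~(290,300)) and the flat one on the right (~(497,310)). The post top is at ~(390,468), and the base plate's front corners are at (160,505) and (565,533).

```bash
cat > h.py <<'E'
import cv2,numpy as np
from plant import manip
def cam(n):
    c=manip.camera_params(n); return np.array(c["camera_matrix"]),cv2.Rodrigues(np.array(c["rvec"]))[0],np.array(c["tvec"]).ravel()
def onplane(n,uv,z):
    K,R,t=cam(n); uv=np.atleast_2d(np.array(uv,float)); C=-R.T@t
    r=(np.linalg.inv(K)@np.c_[uv,np.ones(len(uv))].T).T@R
    return C+r*((z-C[2])/r[:,2])[:,None]
def cloud(n,d):
    K,R,t=cam(n); v,u=np.mgrid[:384,:512]
    return ((np.linalg.inv(K)@np.stack([u,v,np.ones_like(u)],-1).reshape(-1,3).T)*d.ravel()).T.__sub__(t)@R
E
python3 - <<'E'
from h import *
from scipy.optimize import least_squares
cr=lambda L:[(248+(x+.5)/6-.5,143+(y+.5)/6-.5) for x,y in L]
base=onplane("top",cr([(160,505),(567,533)]),.010); post=onplane("top",cr([(392,466)]),.125)
print(base,post)
d=np.load("top0.npy"); P=cloud("top",d).reshape(384,512,3)
im=cv2.imread("pics/top0.png").astype(int)
m=np.zeros((384,512),bool); m[150:195,275:355]=True
g=im[...,1]-im[...,2]; m&=(g>12)&(P[...,2]>.1)&(P[...,2]<.15)
print(m.sum(),"lid z",np.median(P[m][:,2]))
v,u=np.nonzero(m); Q=onplane("top",np.c_[u,v],.125)[:,:2]
for W in (Q,P[m][:,:2]):
    r=cv2.minAreaRect((W*1000).astype(np.float32)); print(r, W.mean(0))
print("lidz spread",np.percentile(P[m][:,2],[10,50,90]))
# side cloud of lid
ds=np.load("side0.npy");S=cloud("side",ds).reshape(-1,3);ims=cv2.imread("pics/side0.png").astype(int).reshape(-1,3)
k=(abs(S[:,0]-.63)<.04)&(abs(S[:,1]+.25)<.08)&(S[:,2]>.1)&(S[:,2]<.15);print("side lid z",np.median(S[k][:,2]),k.sum())
def f(p):
    x,y,a=p;c,s=np.cos(a),np.sin(a);R=np.array([[c,-s],[s,c]])
    L=np.array([[-.13,.11],[-.13,-.11],[-.107,-.005]]);return ((L@R.T+[x,y])-np.r_[base,post][:,:2]).ravel()
s=least_squares(f,[.6,-.25,0]);print(s.x,np.round(s.fun,4))
E
```

```text
[[ 0.47153669 -0.14261161  0.01      ]
 [ 0.45917848 -0.36368842  0.01      ]] [[ 0.48484189 -0.25666624  0.125     ]]
1403 lid z 0.12405997499111647
((628.4196166992188, -265.61102294921875), (203.1733856201172, 68.33212280273438), 86.3255844116211) [ 0.62811594 -0.26685155]
((629.1025390625, -266.103759765625), (204.1909942626953, 69.24641418457031), 86.28158569335938) [ 0.62827889 -0.26695208]
lidz spread [0.1198184  0.12405997 0.12826677]
side lid z 0.1271397725318411 497
[ 0.59409388 -0.25934534 -0.05469285] [-0.0012  0.0002 -0.0009  0.0016  0.0021 -0.0018]
```

```bash
python3 - <<'E'
from h import *
a=-.058;o=np.array([.594,-.2615]);R=np.array([[np.cos(a),-np.sin(a)],[np.sin(a),np.cos(a)]])
for n in ("top","side"):
    P=cloud(n,np.load(n+"0.npy")); L=np.c_[(P[:,:2]-o)@R,P[:,2]]*1000
    k=(L[:,0]>-60)&(L[:,0]<-2)&(abs(L[:,1])<110)&(L[:,2]>130)&(L[:,2]<160)
    idx=np.nonzero(k)[0]; print(n); 
    for i in idx: print((i%512,i//512),L[i].round().astype(int).tolist(),end=" ")
    print()
    K,Rc,t=cam(n)
    for y in (50,-50):   # predicted upright tops for catch at (-31,y), z 150
        for s,w in((1,19.5),(-1,-7.5)):
            w=np.r_[R@np.array([-.031,(y+w)/1000])+o,.150]; p=K@(Rc@w+t); print((p[:2]/p[2]).round(1),end=" ")
a=cv2.imread("pics/top0.png")[180:208,280:344];b=cv2.imread("pics/side0.png")[150:200,255:315]
a=cv2.resize(a,(768,336),interpolation=cv2.INTER_CUBIC);b=cv2.resize(b,(312,260),interpolation=cv2.INTER_CUBIC)
c=np.zeros((598,768,3),np.uint8);c[:336]=a;c[336:596,:312]=b;cv2.imwrite("pics/z.png",c)
E
```

```text
top
(np.int64(291), np.int64(190)) [-24, 71, 144] (np.int64(292), np.int64(190)) [-25, 69, 152] (np.int64(324), np.int64(190)) [-18, -27, 148] (np.int64(325), np.int64(190)) [-18, -30, 152] (np.int64(290), np.int64(191)) [-28, 74, 147] (np.int64(291), np.int64(191)) [-29, 72, 154] (np.int64(292), np.int64(191)) [-29, 69, 154] (np.int64(293), np.int64(191)) [-28, 65, 149] (np.int64(299), np.int64(191)) [-26, 47, 146] (np.int64(300), np.int64(191)) [-26, 45, 151] (np.int64(301), np.int64(191)) [-26, 42, 150] (np.int64(324), np.int64(191)) [-21, -28, 148] (np.int64(325), np.int64(191)) [-21, -30, 149] (np.int64(336), np.int64(191)) [-19, -63, 152] (np.int64(337), np.int64(191)) [-18, -66, 148] (np.int64(289), np.int64(192)) [-30, 77, 138] (np.int64(290), np.int64(192)) [-32, 74, 152] (np.int64(291), np.int64(192)) [-31, 71, 148] (np.int64(292), np.int64(192)) [-31, 68, 149] (np.int64(293), np.int64(192)) [-31, 65, 152] (np.int64(298), np.int64(192)) [-27, 49, 132] (np.int64(299), np.int64(192)) [-29, 47, 148] (np.int64(300), np.int64(192)) [-30, 44, 152] (np.int64(301), np.int64(192)) [
[... 8432 characters left out ...]
 (np.int64(274), np.int64(174)) [-33, 70, 141] (np.int64(277), np.int64(174)) [-33, 50, 130] (np.int64(271), np.int64(175)) [-29, 82, 142] (np.int64(272), np.int64(175)) [-27, 73, 137] (np.int64(273), np.int64(175)) [-33, 75, 140] (np.int64(274), np.int64(175)) [-36, 75, 141] (np.int64(265), np.int64(176)) [-5, 83, 131] (np.int64(271), np.int64(176)) [-25, 77, 134] (np.int64(272), np.int64(176)) [-26, 72, 132] (np.int64(273), np.int64(176)) [-32, 73, 134] (np.int64(274), np.int64(176)) [-33, 69, 133] (np.int64(272), np.int64(177)) [-31, 79, 133] (np.int64(273), np.int64(177)) [-32, 73, 130] (np.int64(274), np.int64(177)) [-37, 76, 134] 
[273.5 171.6] [277.7 168.1] [288.7 159.1] [292.5 155.9]
```

View pics/z.png

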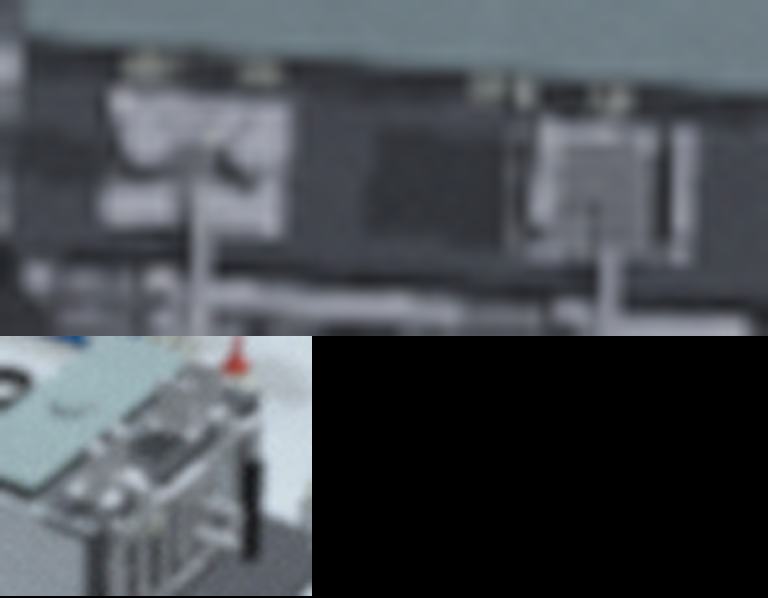

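```bash
cat > g.py <<'E'
from h import *
import sys
from scipy.spatial.transform import Rotation as Ro
# usage: g.py lx ly z  -> needed shift in tool axes to locker-local (m)
s=manip.state();a=-.058;o=np.array([.594,-.2625]);R=np.array([[np.cos(a),-np.sin(a)],[np.sin(a),np.cos(a)]])
q=s["tool_rot"];T=Ro.from_quat([*q[1:],q[0]]).as_matrix();l=[float(v) for v in sys.argv[1:4]]
w=np.r_[R@l[:2]+o,l[2]]
print("t",round(s["time"],2),"shift",(T.T@(w-s["tool_pos"])).round(4),"local",(R.T@(s["tool_pos"][:2]-o)).round(4),s["tool_pos"].round(4),"x dir",np.arctan2(T[1,0],T[0,0]).round(3),"F",s["contact_force"].round(1),"w",round(float(s["gripper_width"]),3),"gf",np.round(s["grasp_force"],1),"q6",s["joint_pos"][5].round(2))
E
python3 -m inch '[[[0,0,0],[0,0,0.119],0],[[0,0,0],[0,0,0.119],0],[[0,0,0],[0,0,0.119],0],[[0,0,0],[0,0,0.118],0],[[0.036,-0.033,0],[0,0,0],0],[[0.036,-0.033,0],[0,0,0],0],[[0.036,-0.033,0],[0,0,0],0],[[0.036,-0.033,0],[0,0,0],0]]'
python3 g.py .036 0 .165
```

```text
time: 1.5
tool_pos: [0.4056, -0.4469, 0.2288]
tool_rot: [0.0, 1.0, -0.029, 0.0]
contact_force: [1.0, -1.5, 0.2]
gripper_width: 0.004
grasp_force: 0.0
t 1.5 shift [ 0.2132 -0.1952  0.0638] local [-0.1774 -0.195 ] [ 0.4056 -0.4469  0.2288] x dir -0.059 F [ 1.  -1.5  0.2] w 0.004 gf 0.0 q6 0.67
```

```bash
python3 -m inch '[[[0.035,-0.032,0],[0,0,0],0],[[0.035,-0.032,0],[0,0,0],0],[[0.035,-0.032,0],[0,0,0],0],[[0.035,-0.032,0],[0,0,0],0],[[0.035,-0.032,0.01],[0,0,0],0],[[0.035,-0.032,0.02],[0,0,0],0],[[0,0,0.02],[0,0,0],0],[[0,0,0],[0,0,0],0]]' >/dev/null
python3 g.py .036 0 .160
```

```text
t 2.3 shift [ 0.0067 -0.003   0.0149] local [ 0.0294 -0.003 ] [ 0.6232 -0.2672  0.1749] x dir -0.056 F [-0.2 -0.2 -1.4] w 0.002 gf 0.0 q6 1.11
```

```bash
python3 -m inch '[[[0.007,-0.003,0],[0,0,0],0],[[0,0,0.015],[0,0,0],0],[[0,0,0.004],[0,0,0],0],[[0,0,0.004],[0,0,0],0],[[0,0,0.003],[0,0,0],0],[[0,0,0],[0,0,0],0]]' 
python3 g.py .036 0 .145
```

```text
time: 2.9
tool_pos: [0.631, -0.2671, 0.1527]
tool_rot: [-0.0, 1.0, -0.029, -0.0]
contact_force: [0.7, -0.2, -0.0]
gripper_width: 0.001
grasp_force: 0.0
t 2.9 shift [-0.0012 -0.0024  0.0077] local [ 0.0372 -0.0024] [ 0.631  -0.2671  0.1527] x dir -0.059 F [ 0.7 -0.2 -0. ] w 0.001 gf 0.0 q6 1.12
```

```bash
python3 -m inch '[[[0,-0.002,0.002],[0,0,0],0],[[0,0,0.002],[0,0,0],0],[[0,0,0],[0,0,0],0]]' ; python3 -m inch '[[[0,0,0.002],[0,0,0],0],[[0,0,0],[0,0,0],0]]'; python3 -m inch '[[[0,0,0.002],[0,0,0],0],[[0,0,0],[0,0,0],0]]'
```

```text
time: 3.2
tool_pos: [0.6314, -0.2647, 0.149]
tool_rot: [-0.0, 1.0, -0.029, -0.0]
contact_force: [-0.0, -0.2, -0.4]
gripper_width: 0.003
grasp_force: 0.0
time: 3.4
tool_pos: [0.6314, -0.2648, 0.1469]
tool_rot: [-0.0, 1.0, -0.029, -0.0]
contact_force: [-0.5, 0.3, -0.2]
gripper_width: 0.0
grasp_force: 0.0
time: 3.6
tool_pos: [0.6313, -0.2648, 0.1448]
tool_rot: [-0.0, 1.0, -0.029, -0.0]
contact_force: [0.0, -0.6, 0.5]
gripper_width: -0.0
grasp_force: 0.0
```

```bash
python3 -m inch '[[[0,0,0.002],[0,0,0],0],[[0,0,0],[0,0,0],0]]' ; python3 -m inch '[[[0,0,0.002],[0,0,0],0],[[0,0,0],[0,0,0],0]]'
python3 - <<'E'
from h import *
ims=[]
p,d=manip.grab_frame("side");a=cv2.resize(p[120:205,230:320,::-1],None,fx=7,fy=7,interpolation=cv2.INTER_CUBIC);cv2.imwrite("pics/p1.png",a)
E
```

```text
time: 3.8
tool_pos: [0.6313, -0.2648, 0.1428]
tool_rot: [-0.0, 1.0, -0.029, -0.0]
contact_force: [0.5, 0.5, 0.4]
gripper_width: 0.002
grasp_force: 0.0
time: 4.0
tool_pos: [0.6313, -0.2648, 0.1408]
tool_rot: [-0.0, 1.0, -0.029, -0.0]
contact_force: [0.2, -1.0, 0.3]
gripper_width: 0.001
grasp_force: 0.0
```

View pics/p1.png

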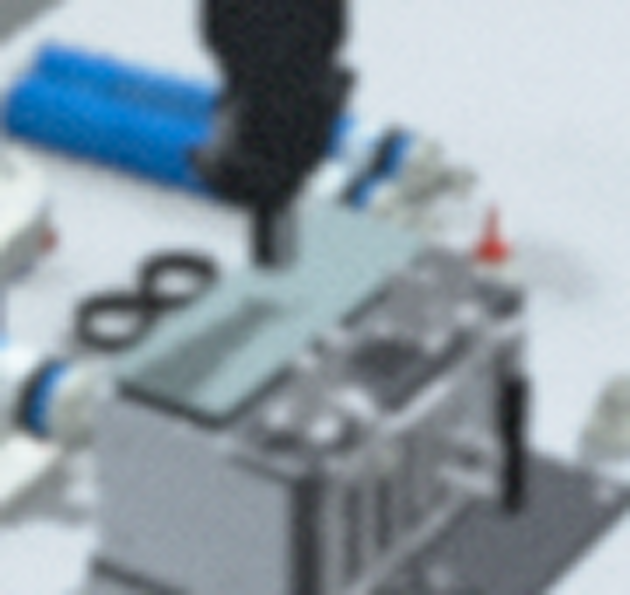

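```bash
python3 - <<'E'
from h import *
K,R,t=cam("side")
for z in (.11,.12,.13,.14):
    p=K@(R@np.array([.631,-.265,z])+t);print(z,(p[:2]/p[2]).round(1))
E
python3 -m inch '[[[0,0,0.002],[0,0,0],0],[[0,0,0],[0,0,0],0]]' ; python3 -m inch '[[[0,0,0.002],[0,0,0],0],[[0,0,0],[0,0,0],0]]';  python3 -m inch '[[[0,0,0.002],[0,0,0],0],[[0,0,0],[0,0,0],0]]'
```

```text
0.11 [268.1 166.8]
0.12 [268.1 164.5]
0.13 [268.1 162.1]
0.14 [268.1 159.7]
time: 4.25
tool_pos: [0.6313, -0.2648, 0.1388]
tool_rot: [-0.0, 1.0, -0.029, -0.0]
contact_force: [-0.4, 0.5, -0.1]
gripper_width: 0.006
grasp_force: 0.0
time: 4.45
tool_pos: [0.6313, -0.2648, 0.1368]
tool_rot: [-0.0, 1.0, -0.029, -0.0]
contact_force: [-0.1, -0.2, 0.1]
gripper_width: 0.002
grasp_force: 0.0
time: 4.65
tool_pos: [0.6313, -0.2648, 0.1348]
tool_rot: [-0.0, 1.0, -0.029, -0.0]
contact_force: [0.7, -0.1, -0.6]
gripper_width: -0.003
grasp_force: 0.0
```

```bash
for i in 1; do python3 -m inch '[[[0,0,0.002],[0,0,0],0],[[0,0,0],[0,0,0],0]]' ; python3 -m inch '[[[0,0,0.002],[0,0,0],0],[[0,0,0],[0,0,0],0]]';  done
python3 - <<'E'
from h import *
p,d=manip.grab_frame("side");a=cv2.resize(p[125:185,225:315,::-1],None,fx=8,fy=8,interpolation=cv2.INTER_CUBIC);cv2.imwrite("pics/p2.png",a)
P=cloud("side",d).reshape(384,512,3)
for v in range(146,170): print(v,P[v,268:271].round(3).tolist())
E
```

```text
time: 4.85
tool_pos: [0.6313, -0.2648, 0.1328]
tool_rot: [-0.0, 1.0, -0.029, -0.0]
contact_force: [0.1, -0.9, -0.1]
gripper_width: 0.002
grasp_force: 0.0
time: 5.05
tool_pos: [0.6313, -0.2648, 0.1308]
tool_rot: [-0.0, 1.0, -0.029, -0.0]
contact_force: [0.0, -0.7, -0.3]
gripper_width: -0.001
grasp_force: 0.0
146 [[0.621, -0.246, 0.207], [0.615, -0.243, 0.211], [0.615, -0.249, 0.208]]
147 [[0.62, -0.245, 0.204], [0.62, -0.252, 0.201], [0.612, -0.244, 0.207]]
148 [[0.623, -0.249, 0.198], [0.619, -0.251, 0.198], [0.62, -0.26, 0.193]]
149 [[0.619, -0.243, 0.198], [0.619, -0.25, 0.194], [0.622, -0.263, 0.187]]
150 [[0.621, -0.247, 0.191], [0.618, -0.248, 0.192], [0.62, -0.259, 0.186]]
151 [[0.623, -0.249, 0.186], [0.619, -0.25, 0.187], [0.616, -0.252, 0.187]]
152 [[0.624, -0.252, 0.18], [0.619, -0.251, 0.182], [0.619, -0.258, 0.178]]
153 [[0.62, -0.246, 0.18], [0.621, -0.253, 0.177], [0.62, -0.26, 0.173]]
154 [[0.625, -0.253, 0.171], [0.625, -0.261, 0.167], [0.621, -0.262, 0.168]]
155 [[0.626, -0.256, 0.165], [0.621, -0.254, 0.168], [0.62, -0.259, 0.166]]
156 [[0.628, -0.259, 0.159], [0.62
[... 329 characters left out ...]
-0.258, 0.146]]
161 [[0.624, -0.252, 0.143], [0.622, -0.256, 0.142], [-0.087, 0.999, 0.998]]
162 [[0.63, -0.263, 0.132], [0.622, -0.256, 0.138], [0.623, -0.266, 0.132]]
163 [[0.626, -0.255, 0.133], [0.626, -0.263, 0.129], [0.62, -0.26, 0.132]]
164 [[0.625, -0.253, 0.13], [0.621, -0.254, 0.131], [0.618, -0.256, 0.131]]
165 [[0.625, -0.253, 0.126], [0.62, -0.252, 0.128], [0.618, -0.256, 0.127]]
166 [[0.619, -0.243, 0.129], [0.618, -0.249, 0.126], [0.611, -0.244, 0.131]]
167 [[0.616, -0.239, 0.128], [0.612, -0.238, 0.13], [0.611, -0.243, 0.127]]
168 [[0.609, -0.227, 0.132], [0.608, -0.231, 0.13], [0.606, -0.235, 0.128]]
169 [[0.61, -0.228, 0.127], [0.608, -0.232, 0.126], [0.603, -0.229, 0.129]]
```

View pics/p2.png

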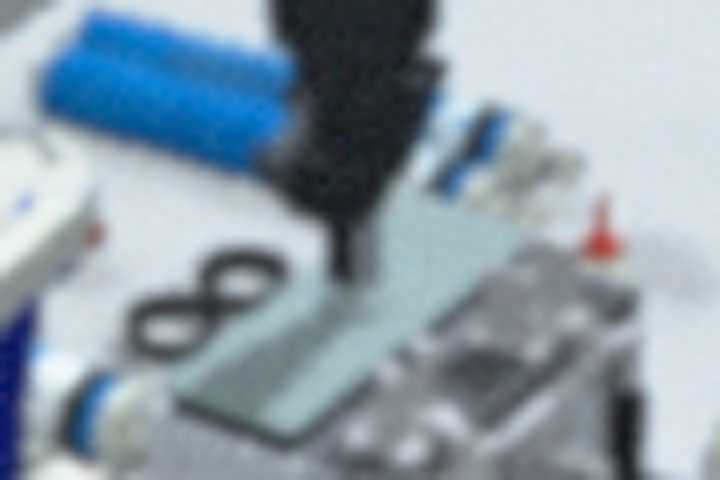

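```bash
python3 -m inch '[[[0,0,0.002],[0,0,0],0],[[0,0,0],[0,0,0],0]]' | grep -E "pos|contact"; python3 -m inch '[[[0,0,0.002],[0,0,0],0],[[0,0,0],[0,0,0],0]]'| grep -E "pos|contact"; python3 -m inch '[[[0,0,0.002],[0,0,0],0],[[0,0,0],[0,0,0],0]]'| grep -E "pos|contact"; python3 -m inch '[[[0,0,0.002],[0,0,0],0],[[0,0,0],[0,0,0],0]]'| grep -E "pos|contact"
```

```text
tool_pos: [0.6313, -0.2648, 0.1288]
contact_force: [-0.5, 0.1, -0.1]
tool_pos: [0.6313, -0.2648, 0.1268]
contact_force: [-0.5, -0.3, -0.2]
tool_pos: [0.6316, -0.2649, 0.1258]
contact_force: [-1.0, 0.5, 2.6]
tool_pos: [0.6316, -0.2649, 0.124]
contact_force: [-1.6, 0.2, 5.1]
```

```bash
python3 -m inch '[[[0,0,0.002],[0,0,0],0],[[0,0,0.002],[0,0,0],0],[[0,0,0],[0,0,0],0]]' | grep -E "pos|contact"; python3 -m inch '[[[0,0,0.002],[0,0,0],0],[[0,0,0],[0,0,0],0]]'| grep -E "pos|contact"; python3 -m inch '[[[0,0,0.001],[0,0,0],0],[[0,0,0],[0,0,0],0]]'| grep -E "pos|contact"; python3 -m inch '[[[0,0,0.001],[0,0,0],0],[[0,0,0],[0,0,0],0]]'| grep -E "pos|contact"
```

```text
tool_pos: [0.6317, -0.2649, 0.12]
contact_force: [-2.4, 1.2, 5.1]
tool_pos: [0.6316, -0.265, 0.118]
contact_force: [-2.5, 1.5, 5.5]
tool_pos: [0.6317, -0.265, 0.1174]
contact_force: [-3.2, 1.7, 5.7]
tool_pos: [0.6317, -0.265, 0.1173]
contact_force: [-4.7, 3.5, 9.9]
```

```bash
python3 -m inch '[[[0,0,0.002],[0,0,0],0],[[0,0,0],[0,0,0],0],[[0,0,0],[0,0,0],0]]' | grep -E "pos|contact"; python3 -m inch '[[[0,0,0.003],[0,0,0],0],[[0,0,0],[0,0,0],0],[[0,0,0],[0,0,0],0]]'| grep -E "pos|contact"
```

```text
tool_pos: [0.6318, -0.265, 0.1173]
contact_force: [-8.8, 3.8, 16.8]
tool_pos: [0.6318, -0.2651, 0.1172]
contact_force: [-14.2, 6.8, 26.3]
```

```bash
python3 -m inch '[[[0,0,-0.02],[0,0,0],0],[[0,0,-0.04],[0,0,0],0],[[-0.034,-0.024,0],[0,0,0],1],[[-0.035,-0.025,0],[0,0,0],1],[[0,0,0],[0,0,0],1],[[0,0,0],[0,0,0],1],[[0,0,0],[0,0,0],1]]' >/dev/null; python3 g.py -.031 .050 .118
python3 - <<'E'
from h import *
p,d=manip.grab_frame("top");a=cv2.resize(p[165:225,270:360,::-1],None,fx=8,fy=8,interpolation=cv2.INTER_CUBIC);cv2.imwrite("pics/p3.png",a)
p,d=manip.grab_frame("side");np.save("s3.npy",d);cv2.imwrite("pics/s3.png",p[:,:,::-1])
P=cloud("side",d);o=np.array([.594,-.2625]);al=-.058;R=np.array([[np.cos(al),-np.sin(al)],[np.sin(al),np.cos(al)]])
E
python3 - <<'E'
import cv2;a=cv2.imread("pics/s3.png");cv2.imwrite("pics/p4.png",cv2.resize(a[105:205,225:345],None,fx=6,fy=6,interpolation=cv2.INTER_CUBIC))
E
```

```text
t 8.1 shift [-0.0006 -0.0019  0.0526] local [-0.0305  0.0482] [ 0.5664 -0.2126  0.1706] x dir -0.058 F [0.3 0.  0.4] w 0.848 gf 0.0 q6 1.15
```

View pics/p4.png

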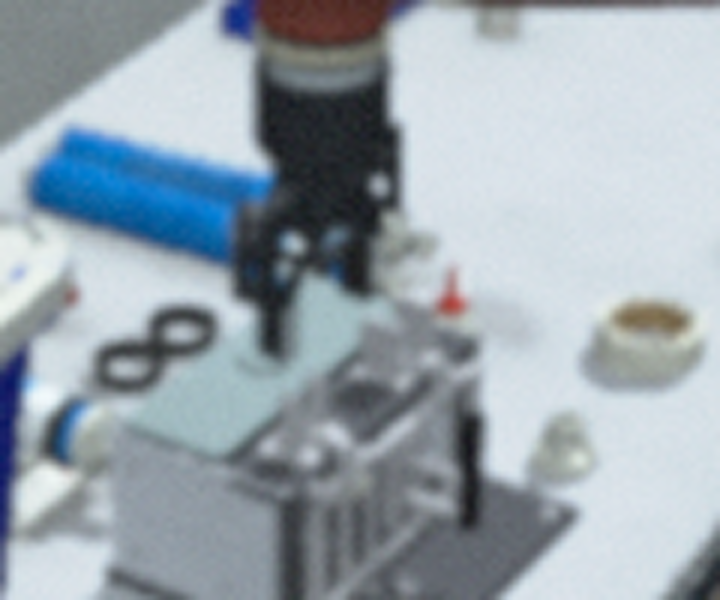

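```bash
python3 - <<'E'
from h import *
K,R,t=cam("side");o=np.array([.594,-.2625]);al=-.058;A=np.array([[np.cos(al),-np.sin(al)],[np.sin(al),np.cos(al)]])
for y in (.084,.012):
  for z in (.14,.16,.18,.2):
    p=K@(R@np.r_[A@np.array([-.0305,y])+o,z]+t);print(y,z,(p[:2]/p[2]).round(1))
P=cloud("side",np.load("s3.npy")); L=np.c_[(P[:,:2]-o)@A,P[:,2]].reshape(384,512,3)
for v in range(156,168,1): print(v,(L[v,268:274]*1000).round().astype(int).tolist())
print()
for v in range(146,157,1): print(v,(L[v,281:288]*1000).round().astype(int).tolist())
E
```

```text
0.084 0.14 [271.2 175.8]
0.084 0.16 [271.3 170.8]
0.084 0.18 [271.3 165.7]
0.084 0.2 [271.4 160.6]
0.012 0.14 [282.3 166.6]
0.012 0.16 [282.4 161.7]
0.012 0.18 [282.6 156.7]
0.012 0.2 [282.7 151.6]
156 [[-38, 116, 236], [-42, 117, 237], [-44, 113, 236], [-36, 95, 225], [-45, 103, 232], [-42, 93, 226]]
157 [[-27, 99, 220], [-43, 119, 235], [-36, 101, 224], [-39, 100, 224], [-38, 91, 220], [-43, 94, 222]]
158 [[-27, 98, 216], [-31, 99, 217], [-37, 102, 221], [-38, 98, 219], [-41, 97, 219], [-43, 94, 219]]
159 [[-30, 104, 216], [-30, 97, 212], [-33, 97, 214], [-35, 93, 212], [-39, 94, 214], [-40, 90, 212]]
160 [[-28, 101, 210], [-33, 102, 212], [-36, 101, 212], [-38, 97, 211], [-38, 92, 209], [-43, 94, 211]]
161 [[-753, 1219, 998], [-31, 100, 207], [-32, 95, 205], [-39, 99, 208], [-39, 94, 206], [-42, 92, 206]]
162 [[-27, 99, 201], [-28, 94, 199], [-39, 106, 208], [-40, 101, 206], [-40, 94, 203], [-43, 93, 203]]
163 [[-29, 102, 199], [-32, 101, 200], [-39, 105, 204], [-38, 98, 201], [-40, 94, 199], [-42, 92, 198]]
164 [[-28, 100, 194], [-32, 100, 195], [-37, 103, 199], [-38, 97, 196], [
[... 863 characters left out ...]
[-41, 1, 205]]
151 [[-20, 6, 197], [-28, 12, 202], [-28, 5, 198], [-32, 6, 200], [-37, 8, 202], [-43, 10, 205], [-43, 4, 203]]
152 [[-21, 8, 194], [-28, 12, 197], [-27, 3, 193], [-34, 9, 198], [-38, 8, 199], [-42, 9, 201], [-41, 1, 196]]
153 [[-22, 8, 190], [-27, 11, 193], [-31, 11, 194], [-36, 13, 197], [-38, 9, 195], [-40, 6, 195], [98, -237, 35]]
154 [[36, -87, 122], [-25, 7, 187], [-27, 3, 185], [-31, 4, 187], [-37, 7, 190], [-41, 8, 192], [103, -247, 24]]
155 [[37, -89, 116], [34, -91, 116], [28, -88, 120], [27, -95, 117], [-38, 9, 188], [16, -89, 123], [15, -96, 120]]
156 [[31, -79, 119], [31, -86, 116], [26, -85, 118], [-753, 1219, 998], [19, -88, 118], [15, -88, 120], [14, -94, 117]]
```

```bash
python3 -m inch '[[[0,-0.0023,0.02],[0,0,0],1],[[0,0,0.02],[0,0,0],1],[[0,0,0.0146],[0,0,0],1],[[0,0,0],[0,0,0],1],[[0,0,0],[0,0,0],0.6],[[0,0,0],[0,0,0],0.6]]' | grep contact; python3 g.py -.031 .0505 .116; python3 -m inch '[[[0,0,0],[0,0,0],0.45],[[0,0,0],[0,0,0],0.45],[[0,0,0],[0,0,0],0.4],[[0,0,0],[0,0,0],0.4]]' ; python3 g.py -.031 .0505 .116;
```

```text
contact_force: [-0.1, 0.6, 0.5]
t 8.8 shift [-0.0005  0.0001  0.0009] local [-0.0305  0.0506] [ 0.5665 -0.2102  0.1169] x dir -0.058 F [-0.1  0.6  0.5] w 0.689 gf 0.0 q6 1.15
time: 9.2
tool_pos: [0.5667, -0.2088, 0.1173]
tool_rot: [-0.001, 1.0, -0.029, 0.001]
contact_force: [0.7, 4.9, 4.0]
gripper_width: 0.403
grasp_force: 2.5
t 9.2 shift [-0.0006  0.0015  0.0013] local [-0.0304  0.052 ] [ 0.5667 -0.2088  0.1173] x dir -0.058 F [0.7 4.9 4. ] w 0.403 gf 2.5 q6 1.15
```

```bash
python3 -m inch '[[[0,0,0],[0,0,0],0.35],[[0,0,0],[0,0,0],0.35]]'|grep -E "cont|grip|gras" ; python3 -m inch '[[[0,0,0],[0,0,0],0.32],[[0,0,0],[0,0,0],0.32]]'|grep -E "cont|grip|gras" ; python3 -m inch '[[[0,0,0],[0,0,0],0.25],[[0,0,0],[0,0,0],0.25],[[0,0,0],[0,0,0],0.25]]'|grep -E "cont|grip|gras" ;python3 g.py -.031 .0505 .116;
```

```text
contact_force: [0.4, 5.0, 3.9]
gripper_width: 0.35
grasp_force: 2.5
contact_force: [-0.2, 6.4, 3.9]
gripper_width: 0.321
grasp_force: 9.1
contact_force: [0.1, 5.5, 6.0]
gripper_width: 0.299
grasp_force: 58.7
t 9.9 shift [-0.0006  0.0017  0.0017] local [-0.0304  0.0522] [ 0.5667 -0.2086  0.1177] x dir -0.058 F [0.1 5.5 6. ] w 0.299 gf 58.7 q6 1.15
```

```bash
python3 -m inch '[[[0,0,0],[0,0,0],1],[[0,0,0],[0,0,0],1],[[0,0,0],[0,0,0],1],[[0,0,0],[0,0,0],1],[[0,0,-0.03],[0,0,0],1],[[0,0,-0.03],[0,0,0],1],[[0,0.03,0],[0,0,0],1],[[0,0.037,0],[0,0,0],1]]' |grep -E "cont|grip";  python3 -m inch '[[[0,0.037,0],[0,0,0],1],[[0,0,0],[0,0,0],1],[[0,0,0],[0,0,0],1]]'|grep cont;python3 g.py -.031 -.0533 .116
python3 - <<'E'
from h import *
o=np.array([.594,-.2625]);al=-.058;A=np.array([[np.cos(al),-np.sin(al)],[np.sin(al),np.cos(al)]])
p,d=manip.grab_frame("side");P=cloud("side",d);L=np.c_[(P[:,:2]-o)@A,P[:,2]]
for a,b in((40,49),(62,80)):
  k=(abs(L[:,1]*1000-(a+b)/2)<14)&(abs(L[:,0]+.031)<.012)&(L[:,2]>.132)&(L[:,2]<.155);print(a,k.sum(),np.median(L[k],0))
E
```

```text
contact_force: [0.9, -0.6, -0.0]
gripper_width: 1.0
contact_force: [-0.5, 0.9, 0.4]
t 11.0 shift [ 0.0008 -0.0002  0.0593] local [-0.0317 -0.0535] [ 0.5592 -0.3141  0.1753] x dir -0.06 F [-0.5  0.9  0.4] w 1.004 gf 0.0 q6 1.0
40 21 [-0.03209411  0.05056994  0.1501621 ]
62 25 [-0.03177155  0.06327809  0.14600153]
```

```bash
python3 -m inch '[[[0.0005,0,0.02],[0,0,0],1],[[0,0,0.02],[0,0,0],1],[[0,0,0.019],[0,0,0],1],[[0,0,0],[0,0,0],0.6],[[0,0,0],[0,0,0],0.6],[[0,0,0],[0,0,0],0.45],[[0,0,0],[0,0,0],0.4],[[0,0,0],[0,0,0],0.4]]'|grep -E "cont|grip|gras" ; python3 g.py -.031 -.0533 .116;python3 -m inch '[[[0,0,0],[0,0,0],0.35],[[0,0,0],[0,0,0],0.35]]'|grep -E "cont|grip|gras" ; python3 -m inch '[[[0,0,0],[0,0,0],0.32],[[0,0,0],[0,0,0],0.32]]'|grep -E "cont|grip|gras" ; python3 -m inch '[[[0,0,0],[0,0,0],0.25],[[0,0,0],[0,0,0],0.25],[[0,0,0],[0,0,0],0.25]]'|grep -E "cont|grip|gras" ;python3 g.py -.031 -.0533 .116
```

```text
contact_force: [0.5, 4.6, 3.4]
gripper_width: 0.397
grasp_force: 2.5
t 11.85 shift [-0.0011  0.0014  0.0027] local [-0.0299 -0.0519] [ 0.5611 -0.3126  0.1187] x dir -0.058 F [0.5 4.6 3.4] w 0.397 gf 2.5 q6 1.0
contact_force: [1.0, 4.9, 3.1]
gripper_width: 0.344
grasp_force: 2.5
contact_force: [-0.6, 5.7, 3.8]
gripper_width: 0.321
grasp_force: 14.5
contact_force: [-1.8, 5.7, 6.4]
gripper_width: 0.306
grasp_force: 61.0
t 12.55 shift [-0.0012  0.0016  0.0032] local [-0.0298 -0.0517] [ 0.5612 -0.3124  0.1192] x dir -0.059 F [-1.8  5.7  6.4] w 0.306 gf 61.0 q6 1.0
```

```bash
python3 -m inch '[[[0,0,0],[0,0,0],1],[[0,0,0],[0,0,0],1],[[0,0,0],[0,0,0],1],[[0,0,0],[0,0,0],1],[[0,0,-0.03],[0,0,0],1],[[0,0,-0.03],[0,0,0],0.7],[[-0.038,-0.024,0],[0,0,0],0.7],[[-0.039,-0.023,0],[0,0,0],0.7]]' |grep -E "cont|grip";  python3 -m inch '[[[0,0,0],[0,0,0],0.7],[[0,0,0],[0,0,0],0.7]]'|grep cont;python3 g.py -.107 -.005 .090
python3 - <<'E'
from h import *
o=np.array([.594,-.2625]);al=-.058;A=np.array([[np.cos(al),-np.sin(al)],[np.sin(al),np.cos(al)]])
for n in("top","side"):
  L=cloud(n,np.load(n+"0.npy"));L=np.c_[(L[:,:2]-o)@A,L[:,2]]
  k=(L[:,0]<-.085)&(L[:,0]>-.13)&(abs(L[:,1]+.005)<.03)&(L[:,2]>(.115 if n=="top" else .09))&(L[:,2]<.135);print(n,k.sum(),np.median(L[k],0),L[k].min(0),L[k].max(0))
E
```

```text
contact_force: [-0.3, 0.6, 0.6]
gripper_width: 0.7
contact_force: [-0.2, -0.7, 0.9]
t 13.55 shift [ 0.0015 -0.0007  0.0863] local [-0.1085 -0.0056] [ 0.4853 -0.2618  0.1763] x dir -0.058 F [-0.2 -0.7  0.9] w 0.703 gf 0.0 q6 1.0
top 19 [-0.10808082 -0.00396205  0.12153538] [-0.11375922 -0.01030089  0.11592449] [-0.10201279  0.00202217  0.12649751]
side 41 [-1.08845614e-01 -7.75941393e-05  1.09949326e-01] [-0.11457774 -0.00980072  0.09119369] [-0.09826052  0.00874182  0.12692102]
```

```bash
python3 -m inch '[[[0,-0.0015,0.03],[0,0,0],0.7],[[0,0,0.03],[0,0,0],0.7],[[0,0,0.026],[0,0,0],0.7],[[0,0,0],[0,0,0],0.3],[[0,0,0],[0,0,0],0.1],[[0,0,0],[0,0,0],0.0],[[0,0,0],[0,0,0],0.0],[[0,0,0],[0,0,0],0.0]]'; python3 g.py -.107 -.005 .090
```

```text
time: 14.35
tool_pos: [0.4878, -0.2604, 0.093]
tool_rot: [-0.0, 1.0, -0.029, 0.002]
contact_force: [1.5, 5.7, 3.0]
gripper_width: 0.147
grasp_force: 58.6
t 14.35 shift [-0.0009  0.001   0.003 ] local [-0.1061 -0.004 ] [ 0.4878 -0.2604  0.093 ] x dir -0.058 F [1.5 5.7 3. ] w 0.147 gf 58.6 q6 1.0
```

```bash
python3 -m inch '[[[-0.0098,-0.005,0],[0,0,0.1],0],[[-0.0098,-0.005,0],[0,0,0.1],0],[[0,0,0],[0,0,0],0]]'; python3 g.py -.107 -.005 .090;
```

```text
time: 14.65
tool_pos: [0.4697, -0.2482, 0.093]
tool_rot: [-0.0, 0.992, -0.129, 0.003]
contact_force: [5.1, 3.0, -0.4]
gripper_width: 0.142
grasp_force: 59.6
t 14.65 shift [0.0199 0.0083 0.0031] local [-0.1249  0.0071] [ 0.4697 -0.2482  0.093 ] x dir -0.26 F [ 5.1  3.  -0.4] w 0.142 gf 59.6 q6 1.2
```

```bash
python3 -m inch '[[[-0.0098,-0.005,0],[0,0,0.1],0],[[-0.0098,-0.005,0],[0,0,0.1],0],[[-0.0098,-0.005,0],[0,0,0.1],0],[[-0.0098,-0.005,0],[0,0,0.1],0],[[0,0,0],[0,0,0],0]]'|grep -E "cont|grip"; python3 g.py -.107 -.005 .090;  python3 -m inch '[[[-0.0098,-0.005,0],[0,0,0.1],0],[[-0.0098,-0.005,0],[0,0,0.1],0],[[-0.0098,-0.005,0],[0,0,0.1],0],[[-0.0098,-0.005,0],[0,0,0.1],0],[[0,0,0],[0,0,0],0]]'|grep -E "cont|grip"; python3 g.py -.107 -.005 .090;
```

```text
contact_force: [5.5, 5.4, 0.5]
gripper_width: 0.142
t 15.15 shift [0.0647 0.0101 0.0033] local [-0.1546  0.0399] [ 0.442  -0.2137  0.093 ] x dir -0.659 F [5.5 5.4 0.5] w 0.142 gf 60.3 q6 1.62
contact_force: [7.3, 0.8, -3.9]
gripper_width: 0.143
t 15.65 shift [ 0.1048 -0.006   0.0037] local [-0.1687  0.08  ] [ 0.4303 -0.1728  0.093 ] x dir -1.059 F [ 7.3  0.8 -3.9] w 0.143 gf 60.0 q6 2.08
```

```bash
python3 -m inch '[[[-0.0098,-0.005,0],[0,0,0.1],0],[[-0.0098,-0.005,0],[0,0,0.1],0],[[-0.0098,-0.005,0],[0,0,0.1],0],[[-0.0098,-0.005,0],[0,0,0.1],0],[[-0.0098,-0.005,0],[0,0,0.1],0],[[-0.007,-0.0035,0],[0,0,0.07],0],[[0,0,0],[0,0,0],0]]'|grep -E "cont|grip"; python3 g.py -.162 .14 .090
python3 - <<'E'
from h import *
o=np.array([.594,-.2625]);al=-.058;A=np.array([[np.cos(al),-np.sin(al)],[np.sin(al),np.cos(al)]])
v=A.T@(manip.state()["tool_pos"][:2]-o)-[-.062,.095];print("gate",np.arctan2(-.1,-.045)-np.arctan2(v[1],v[0]),np.hypot(*v))
p,d=manip.grab_frame("side");cv2.imwrite("pics/e.png",cv2.resize(p[110:220,205:345,::-1],None,fx=5,fy=5,interpolation=cv2.INTER_CUBIC))
E
```

```text
contact_force: [1.7, -6.8, -1.5]
gripper_width: 0.14
t 16.35 shift [-0.0008  0.0013  0.003 ] local [-0.1608  0.1392] [ 0.4416 -0.1142  0.093 ] x dir -1.627 F [ 1.7 -6.8 -1.5] w 0.14 gf 60.1 q6 2.79
gate -4.714200596090817 0.10821047987565664
```

View pics/e.png

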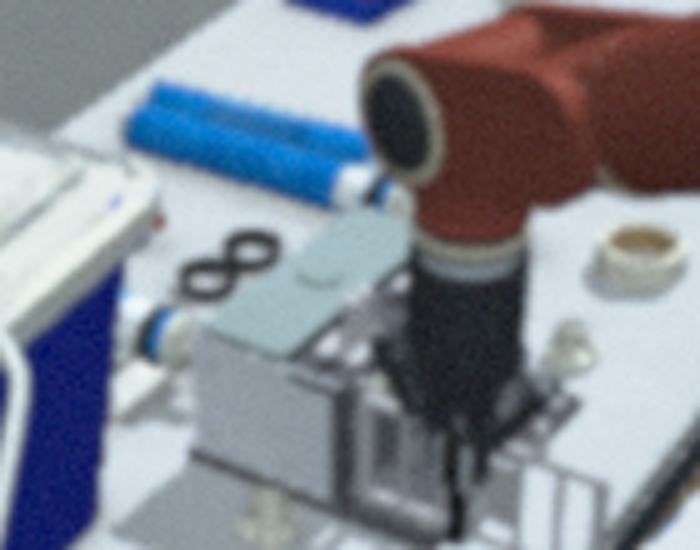

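The gate stands square at 1.57 rad and the post is held between the fingers. The lid is still down.

```bash
python3 -m inch '[[[0,0,0],[0,0,0],0],[[0,0,0],[0,0,0],0],[[0,0,0],[0,0,0],0]]'; python3 -c "
from plant import manip
print(manip.job_done())"
```

```text
time: 16.7
tool_pos: [0.4414, -0.1147, 0.093]
tool_rot: [-0.0, -0.687, 0.727, -0.004]
contact_force: [2.1, -7.0, -1.1]
gripper_width: 0.141
grasp_force: 60.2
the job is handed in; nothing more can be done
None
```

I pressed the lid home, squeezed the round catch fully and then the flat one, and swung the gate open by its post to about 1.57 rad; I handed the job in at 16.7 s with the gate still held there.

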